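# Roll a sample carrier up the dispatch ramp to its stop

## Robot

A 6-joint arm with a two-finger parallel gripper is mounted at the origin on the work surface. World frame = base frame: x ahead of the robot, y to its left, z up, the work surface at z = 0. Lengths are in m, angles in rad, forces in N, time in s.
With the tool pointing down it reaches from about 0.325 to 0.9 m from the base axis. Payload 6.1 kg.
Tool frame: the origin (TCP) lies between the finger pads; the fingertips stand r.tip_reach ahead of it and the grasp point (between the pads) is the TCP (r.tip_reach is the distance from the TCP to the fingertips, in m); z points along the fingers, y is the line along which they close (so a half turn about z gives the same grasp; the last joint's range is limited). The gripper opens to 85 mm and grips with 20 to 120 N. Pads are 22 mm wide; open, the fingers measure 114 mm over their backs; the gripper's body (76 mm by 85 mm) begins 54 mm behind the grasp point. The pads swing forward as they close: fully open they stand 13 mm farther back than shut.
Start: joints at [0.987, 0.22, 1.526, -0, 1.395, -0.126], TCP at [0.276, 0.561, 0.25] pointing down, gripper open.
Joint ranges: [-2.98, 2.98], [-0.91, 2.08], [0.09, 2.57], [-1.24, 4.39], [0.2, 2.65], [-2.68, 2.68]. Speed limits (rad/s): [2.57, 2.57, 3.01, 3.14, 3.14, 3.14].

## Interface

Orientations are given as [roll, pitch, yaw] about the fixed x, y, z axes, in that order (R = Rz(yaw) Ry(pitch) Rx(roll)).
In Python, from plant import get_state, vision, workorder, nets, r gives the robot as it stands.
- The arm moves only by the tool drive_tool, never from a script. Its argument "series" is a list that holds one entry, the list of rows, each a list of 6 numbers: the shift along the tool's x, y, z in mm, then the turn, a rotation vector about the tool's x, y, z in rad. In form: [[[dx, dy, dz, ax, ay, az], ...]]. A call has 1 to 8 rows; each row is the pose to reach, as a shift and turn from the pose commanded when the call began, along the tool's axes at that moment; what a row does not reach only later rows make up. A row lasts 1/10 s, in which the tool goes at most 50 mm and 8.59 degrees, less where a joint would pass 70% of its speed; a pose out of reach is approached as far as the arm can. A call with a gripper value outside its range is refused whole. "hand" is the opening, from -1 (shut) to 1 (fully open), so that 0 is half open, set as the call begins (left out, the last holds). The fingers move at their own pace and stop on an object; "newtons" is the grip in N (left out, the last holds). Time passes only in rows, so rows that repeat a pose let the fingers close. It gives the time, the measured TCP pose, the force, the opening and the grip force at its end, in the units of the state.
- get_state(): the state, without advancing time (a new reading comes with each control period).
- vision.capture(name): name is "side" or "top"; returns a dict with "img" (480x640x3 uint8, red, green, blue), "vertical_fov" (degrees; the focal length in pixels is half the picture's height over the tangent of half this angle, whatever the lens; pixels are square), "cx", "cy" (the principal point, pixels), "rvec" (rotation vector, rad) and "tvec" (3), from world to camera coordinates, as OpenCV has them. Camera axes: x right, y down, z forward; pixel columns grow to the right and rows downward; lengths in m; the calibration is good to about 2 mm. A picture is of the moment at which its call begins. There is no depth.
- workorder.close_job(): hands the job in; it is judged then, once.
Trained networks look in a picture, given as the dict that the camera call returned (one of the last four; its "shot" number tells which), for a name from the list of things; names that differ only in an ending like _2 or _b are one class to them, and where a whole thing is asked for, a point or a joint stands for the part that bears it (a point fixed in the world has none). Each returns a list of dicts, best first, with "conf" (0 to 1); they miss things now and then, are a little off and sometimes report something else, mostly with a low value. They report only what shows in the picture. A call takes as long as a camera call.
- nets.cut_out(target, picture): "pixels" (480x640 bool, what is visible of it) and "at" ([column, row] in pixels, amid what is visible of it).
The state is a dict: "time": time; "joint_pos": joint angles; "qvel": joint speeds; "joint_efforts": joint torques, N m; "ee_pos": TCP position; "orientation": TCP orientation; "ft_force": force on the tool from outside, world axes, zero at the start; "moment": the same for the moment, N m; "finger_gap": finger opening in m; "finger_force": force on a finger pad.
Only numpy, scipy, OpenCV 4.12 (cv2) and the standard library are available. Lean on these libraries where they do the work, as an engineer would, in place of code of your own. Each camera call takes 0.05 s, during which the arm holds its last target. There are 200 camera calls.

## Task

Push the clear, orange-ringed sample carrier lying at the foot of the loading ramp up the slope with your fingers, slowly and gently, until it drops into the green seat against the stop at the top, and leave it lying there. Do not pick it up or pinch it, do not flick it or let it roll back down, and leave the tube rack, the jar and the bottle standing where they are.

Things in the scene. Friction and masses are not known exactly. Their poses are not given: they have to be found in the camera images.
- ramp: Fixed ramp; place and yaw vary. Origin on the bench under its middle; x level, uphill to the stop; y across. Along x (mm): back sill -178 to -170, top 18 above bench; level grey apron to -60, surface 12 high; white slope -60 to 90, rising at 0.2 rad from 12 to 42.4; green seat, then red stop. Side guides 158 apart, tops 32 above bench at the apron, 20 above the slope, 62 above bench at the seat.
- crest (a point): Middle of the slope's top edge, on the surface (ramp x = 90 mm, 42.4 mm above the bench). Beyond it a 3 mm step leads down into the level green seat. With its centre a few mm past the crest the carrier rolls into the seat by itself and stays; left alone on the slope it rolls back.
- seat (a point): Where the carrier's centre lies when seated against the stop: ramp x = 106 mm, y = 0, 71.4 mm above the bench (seat floor 39.4 mm). The seat leaves it some 2 mm play downhill. The stop's two black rubber buffers face downhill 32 mm past this point, tops 89 mm above the bench; red stop plate behind them 95 mm.
- slope: The white sloping surface of the ramp, fixed to it. Origin: middle of the slope's foot, on the surface (ramp x = -60 mm, 12 mm above the bench); x points up the slope (153 mm long), y across, z out of the surface.
- carrier: Loose cylinder of smooth slippery plastic, 0.25 to 0.5 kg, 150 mm long: orange end rings 64 mm diameter, 20 mm wide; clear body between them 58 mm diameter. Origin: its centre; own y is the long axis, x and z turn as it rolls. At first at rest across the apron, centre 94 to 136 mm downhill of the ramp's middle, 44 mm above the bench; rolls freely. Over 0.25 m/s short of the seat is too fast.
- tube_rack: Bystander: small grey rack with six orange-capped tubes, 66 x 44 mm and 88 mm tall, standing beside the ramp. Origin: centre of its underside.
- jar: Bystander: clear specimen jar with yellow cap, 54 mm diameter, 70 mm tall, standing beside the ramp. Origin: centre of its underside.
- reagent: Bystander: white reagent bottle with blue cap, 48 mm diameter, 95 mm tall, standing beside the ramp. Origin: centre of its underside.

How it is judged:
By the outcome, as a careful person would: the job done as asked, in the order asked, and still so for the second after the job is handed in, with the robot touching nothing.
It also fails if it takes over 48 s, if anything falls off the work surface, if the arm or the gripper's body presses on something with over 40 N, if the wrist force passes 120 N, or if a joint passes its speed limit or range.

## Working session

There is one attempt and no reset: what is moved stays moved. The work goes in short steps, Python scripts to look and compute and a tool call to move; the robot and the scene stay as the last step left them, time stands still between calls to the robot, and variables do not carry over. Pictures are saved under pics/ and viewed, at most 10 in all, crops included, and the job is handed in when it is done.

Besides the shell and the picture viewer there is one more tool, called after "Request:" as name([rows], argument=value, ...), one row to a line, values as JSON. drive_tool: Moves the arm, as the interface text tells. Its arguments: {"type":"object","properties":{"series":{"type":"array"},"hand":{"type":"number"},"newtons":{"type":"number"}},"required":["series"]}

```bash
mkdir -p pics; cat > h.py <<'E'
import numpy as np, cv2
from plant import get_state, vision, workorder, nets, r
def cam(p):
    f=240/np.tan(np.radians(p["vertical_fov"])/2)
    K=np.array([[f,0,p["cx"]],[0,f,p["cy"]],[0,0,1]]); R=cv2.Rodrigues(np.array(p["rvec"],float))[0]
    return K,R,np.array(p["tvec"],float).reshape(3)
def ray(p,uv):
    K,R,t=cam(p); d=R.T@np.linalg.inv(K)@np.array([uv[0],uv[1],1.]); return -R.T@t,d/np.linalg.norm(d)
def atz(p,uv,z):
    o,d=ray(p,uv); return o+d*(z-o[2])/d[2]
def proj(p,X):
    K,R,t=cam(p); c=(K@(R@np.atleast_2d(X).T+t[:,None])).T; return c[:,:2]/c[:,2:]
def tri(ps,uvs):
    A=np.zeros((3,3));b=np.zeros(3)
    for p,u in zip(ps,uvs):
        o,d=ray(p,u);M=np.eye(3)-np.outer(d,d);A+=M;b+=M@o
    return np.linalg.solve(A,b)
E
python3 - <<'E'
from h import *
s=get_state();print(s,r.tip_reach)
P={}
for n in("top","side"):
    p=vision.capture(n);P[n]=p;im=p["img"][:,:,::-1].copy()
    print(n,ray(p,(320,240)))
    cv2.imwrite(f"pics/{n}0.png",im)
    for t in("carrier","ramp","slope","tube_rack","jar","reagent"):
        for q in nets.cut_out(t,p)[:2]:
            m=q["pixels"]; ys,xs=np.nonzero(m); rr=cv2.minAreaRect(np.c_[xs,ys].astype(np.float32))
            print(n,t,round(q["conf"],2),q["at"],m.sum(),np.round(cv2.boxPoints(rr)).astype(int).tolist(),np.round(atz(p,q["at"],0.04),3))
E
```

```text
{'time': 0.0, 'joint_pos': array([ 9.86931024e-01,  2.21223424e-01,  1.52761698e+00,  4.95252836e-06,
        1.39473072e+00, -1.26118273e-01]), 'qvel': array([-0.00063537, -0.0003322 , -0.00045715, -0.00035232,  0.0024099 ,
        0.00201993]), 'joint_efforts': array([-9.94673355e-04, -4.96929789e+01, -3.89374065e+01, -2.78154657e-04,
        1.15720363e-02, -4.12259837e-06]), 'ee_pos': array([0.27589524, 0.56016284, 0.2491978 ]), 'orientation': array([-3.13963051e+00, -2.53695829e-04,  2.68384450e+00]), 'ft_force': array([ 0.54128028,  0.28702463, -0.06063772]), 'moment': array([ 0.03979006, -0.02756885, -0.0548079 ]), 'finger_force': 0.0, 'finger_gap': 0.08520438890508843} 0.019
top (array([0.47991541, 0.01874712, 0.81498074]), array([ 1.24079400e-01, -8.59732006e-04, -9.92271920e-01]))
top carrier 0.79 [410.4, 230.4] 4049 [[374, 183], [416, 171], [444, 269], [402, 282]] [ 0.589 -0.121  0.04 ]
top ramp 0.95 [321.8, 251.2] 21076 [[219, 217], [439, 160], [468, 272], [248, 329]] [0.559 0.016 0.04 ]
top slope 0.83 [331.4, 248.2] 10804 [[270, 204], [366, 179], [395, 291], [298, 316]] 
[... 378 characters left out ...]
5052762]), array([ 0.31238026, -0.78341123, -0.53729453]))
side carrier 0.69 [329.0, 227.7] 3240 [[281, 242], [284, 205], [376, 211], [373, 249]] [ 0.597 -0.124  0.04 ]
side ramp 0.77 [308.2, 306.6] 15094 [[231, 361], [241, 209], [381, 218], [371, 370]] [0.549 0.081 0.04 ]
side slope 0.73 [317.5, 274.0] 5176 [[250, 296], [255, 240], [380, 251], [375, 307]] [0.565 0.008 0.04 ]
side tube_rack 0.65 [433.0, 241.9] 1754 [[412, 265], [427, 202], [457, 209], [442, 272]] [ 0.421 -0.145  0.04 ]
side jar 0.91 [442.9, 313.6] 2315 [[415, 339], [430, 278], [471, 288], [456, 349]] [0.377 0.027 0.04 ]
side reagent 0.78 [200.1, 267.6] 1642 [[183, 232], [218, 232], [218, 293], [183, 293]] [0.737 0.059 0.04 ]
```

View pics/top0.png

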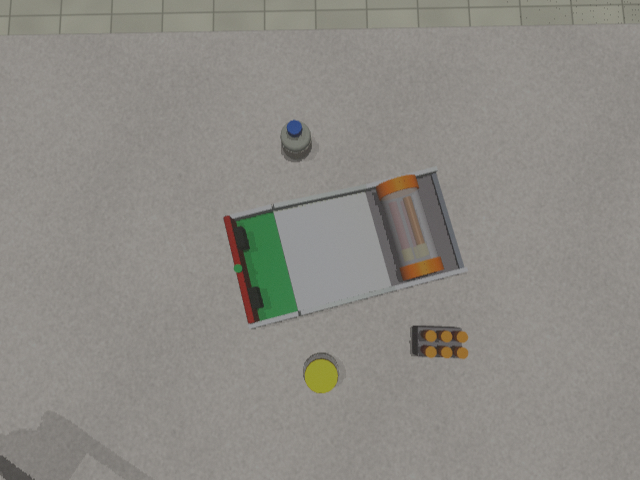

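View pics/side0.png

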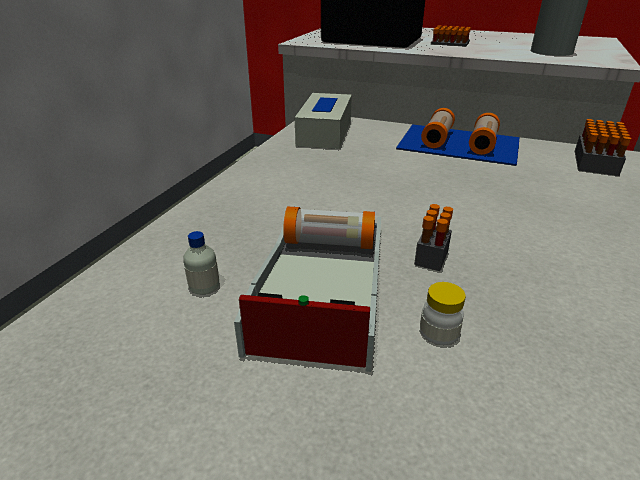

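The top view shows the ramp with its stop at left (x≈240 px, world +y). The carrier lies across the apron at (410, 230), with its ring ends at (399, 184) and (422, 269). The side view agrees: rack, jar and bottle stand clear of the guides. Next I fit the ramp and carrier poses.

```bash
cat > fit.py <<'E'
from h import *
from scipy.optimize import least_squares
def T(q,P):
    P=np.atleast_2d(np.array(P,float)); c,s=np.cos(q[2]),np.sin(q[2])
    return np.c_[q[0]+c*P[:,0]-s*P[:,1],q[1]+s*P[:,0]+c*P[:,1],P[:,2]]
E
python3 - <<'E'
from fit import *
t=vision.capture("top");s=vision.capture("side")
I=t["img"].astype(int); R,G,B=I[...,0],I[...,1],I[...,2]
def quad(m):
    n,l,st,c=cv2.connectedComponentsWithStats(m.astype(np.uint8)); k=1+np.argmax(st[1:,4]); ys,xs=np.nonzero(l==k)
    return cv2.boxPoints(cv2.minAreaRect(np.c_[xs,ys].astype(np.float32))),xs,ys
win=np.zeros(R.shape,bool);win[150:340,215:475]=1
gq,gx,gy=quad(win&(G>R+40)&(G>B+30)); 
wq,wx,wy=quad(win&(R>180)&(abs(R-B)<15)&(abs(R-G)<15))
rq,rx,ry=quad(win&(R>80)&(R>2.5*G)&(gx is not None)&(np.arange(640)[None]<270))
print("white",wq.tolist(),"green",gq.tolist(),"red",rq.tolist())
def ordr(q):  # left two (by y), right two
    q=q[np.argsort(q[:,0])];a=q[:2][np.argsort(q[:2,1])];b=q[2:][np.argsort(q[2:,1])];return np.r_[a,b]
w=ordr(wq)
mod=np.array([[.090,-.079,.0424],[.090,.079,.0424],[-.06,-.079,.012],[-.06,.079,.012]])
# image up = world +x ; ramp y: rotate(ramp x)90 => world -x -> image down
f=lambda q:(proj(t,T(q,mod))-w).ravel()
o=least_squares(f,[.56,0,1.8],loss="soft_l1");q=o.x;print(q,f(q).round(1))
np.save("q.npy",q)
# carrier from orange ring pixels
def rings(p,win):
    I=p["img"].astype(int);m=(I[...,0]>150)&(I[...,0]>I[...,1]+60)&(I[...,2]<80)&win
    n,l,st,c=cv2.connectedComponentsWithStats(m.astype(np.uint8));k=np.argsort(-st[1:,4])[:2]+1
    return st[k].tolist(),c[k]
ws=np.zeros(R.shape,bool);ws[195:260,275:385]=1
wt=np.zeros(R.shape,bool);wt[165:290,370:450]=1
a=rings(t,wt);b=rings(s,ws);print(a,b)
ca=a[1].mean(0);cb=b[1].mean(0);X=tri([t,s],[ca,cb]);print("carrier tri",X, "z0.05 top",atz(t,ca,.05))
e=[atz(t,u,.05) for u in a[1]];d=e[0]-e[1];print("axis yaw",np.arctan2(d[1],d[0]),"ramp y yaw",q[2]+np.pi/2)
c,sn=np.cos(q[2]),np.sin(q[2])
D=atz(t,ca,.05)-np.r_[q[:2],0];print("carrier ramp xy",c*D[0]+sn*D[1],-sn*D[0]+c*D[1])
pts=[[x,y,.0424] for x in(.09,) for y in(-.079,.079)]+[[-.06,y,.012] for y in(-.079,.079)]+[[.138,y,.089] for y in (-.079,.079)]+[[-.17,y,.018] for y in (-.079,.079)]+[[.106,0,.0394]]
for n,p in(("t",t),("s",s)):
    im=p["img"][:,:,::-1].copy()
    for u in proj(p,T(q,pts)): cv2.circle(im,tuple(int(round(v)) for v in u),3,(255,0,255),1)
    x0,y0=(200,150) if n=="t" else (160,180)
    cr=cv2.resize(im[y0:y0+190,x0:x0+280],None,fx=1.4,fy=1.4,interpolation=2) 
    if n=="t":A=cr
cv2.imwrite("pics/fit.png",np.vstack([A,cr]))
E
```

```text
Traceback (most recent call last):
ValueError: attempt to get argmax of an empty sequence
```

```bash
cat > m.py <<'E'
from fit import *
t=vision.capture("top");s=vision.capture("side")
I=t["img"].astype(int); R,G,B=I[...,0],I[...,1],I[...,2]
print(I[250,330],I[270,265],I[232,455],I[250,237])
v=I[250,330]
def quad(m):
    n,l,st,c=cv2.connectedComponentsWithStats(m.astype(np.uint8)); k=1+np.argmax(st[1:,4]); ys,xs=np.nonzero(l==k)
    return cv2.boxPoints(cv2.minAreaRect(np.c_[xs,ys].astype(np.float32)))
win=np.zeros(R.shape,bool);win[150:340,260:400]=1
wq=quad(win&(np.abs(I-v).max(2)<14))
def ordr(q):
    q=q[np.argsort(q[:,0])];a=q[:2][np.argsort(q[:2,1])];b=q[2:][np.argsort(q[2:,1])];return np.r_[a,b]
w=ordr(wq);print("white",w.round(1).tolist())
mod=np.array([[.090,.079,.0424],[.090,-.079,.0424],[-.06,.079,.012],[-.06,-.079,.012]])
ang=atz(t,w[:2].mean(0),.0424)-atz(t,w[2:].mean(0),.012);print("yaw guess",np.arctan2(ang[1],ang[0]))
f=lambda q:(proj(t,T(q,mod))-w).ravel()
# image up = world +x; ramp y = Rz(90) ramp x(+y world) = -x world -> image down: swap rows
mod=mod[[1,0,3,2]]
o=least_squares(f,[.56,0,1.8],loss="soft_l1");q=o.x;print(q,f(q).round(1));np.save("q.npy",q)
def rings(p,b):
    I=p["img"].astype(int);win=np.zeros(I.shape[:2],bool);win[b[0]:b[1],b[2]:b[3]]=1
    m=(I[...,0]>130)&(I[...,0]>I[...,1]+60)&(I[...,2]<90)&win
    n,l,st,c=cv2.connectedComponentsWithStats(m.astype(np.uint8));k=np.argsort(-st[1:,4])[:2]+1
    return st[k].tolist(),c[k]
a=rings(t,(165,290,370,450));b=rings(s,(195,260,275,385));print(a,b)
ca=a[1].mean(0);cb=b[1].mean(0);print("carrier tri",tri([t,s],[ca,cb]),"top z.05",atz(t,ca,.05))
e=[atz(t,u,.05) for u in a[1]];d=e[0]-e[1];print("axis yaw",np.arctan2(d[1],d[0])%np.pi,"ramp y yaw",(q[2]+np.pi/2)%np.pi)
c,sn=np.cos(q[2]),np.sin(q[2])
D=atz(t,ca,.05)-np.r_[q[:2],0];print("carrier ramp xy",c*D[0]+sn*D[1],-sn*D[0]+c*D[1])
pts=[[.09,y,.0424] for y in(-.079,.079)]+[[-.06,y,.012] for y in(-.079,.079)]+[[.138,y,.089] for y in (-.079,.079)]+[[-.17,y,.018] for y in (-.079,.079)]+[[.106,0,.0394]]
L=[]
for p,x0,y0 in((t,200,150),(s,160,180)):
    im=p["img"][:,:,::-1].copy()
    for u in proj(p,T(q,pts)): cv2.circle(im,tuple(int(round(v)) for v in u),3,(255,0,255),1)
    L.append(cv2.resize(im[y0:y0+200,x0:x0+280],None,fx=1.5,fy=1.5))
cv2.imwrite("pics/fit.png",np.vstack(L))
E
python3 m.py
```

```text
[150 151 152] [ 52 121  68] [141 138 133] [102  41  35]
white [[273.29998779296875, 212.1999969482422], [299.3999938964844, 314.3999938964844], [373.8999938964844, 186.5], [400.0, 288.79998779296875]]
yaw guess 1.822258496546627
[ 0.56451773 -0.02193369  1.80287871] [ 3.7  0.2  2.3 -1.7 -5.   6.6 -4.9 -0.2]
([[407, 265, 10, 13, 82], [382, 181, 10, 13, 79]], array([[411.42682927, 270.69512195],
       [386.69620253, 187.29113924]])) ([[362, 211, 13, 25, 261], [284, 207, 15, 23, 248]], array([[367.8697318 , 222.29885057],
       [290.11693548, 217.12903226]]))
carrier tri [ 0.58745732 -0.09910954  0.07120121] top z.05 [ 0.59042979 -0.10249649  0.05      ]
axis yaw 0.24762635421490664 ramp y yaw 0.23208238628514266
carrier ramp xy -0.08436276651060673 -0.006687529640707214
```

View pics/fit.png

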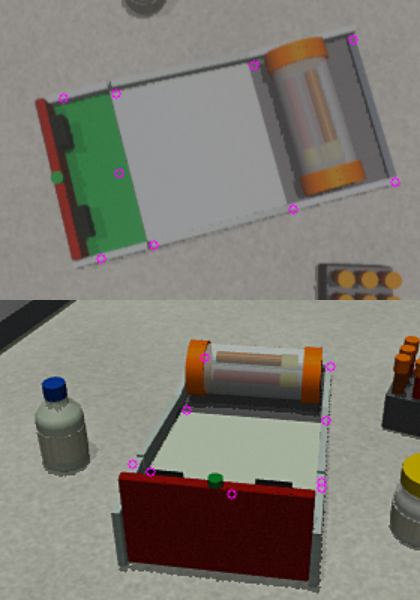

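The overlay shows my colour fit leaking into the grey apron, so its foot is too far downhill. I'll refit with corners read from the picture: crest (273, 213) and (298, 311), foot (366, 194) and (390, 288), sill (432, 176) and (460, 269).

```bash
python3 - <<'E'
from fit import *
t=vision.capture("top");s=vision.capture("side")
w=np.array([[273.3,213.3],[298,311],[366,194],[390,288],[432,176],[460,269]])
mod=np.array([[.09,-.079,.0424],[.09,.079,.0424],[-.06,-.079,.012],[-.06,.079,.012],[-.17,-.079,.018],[-.17,.079,.018]])
g=[]
for sg in(1,-1):
    m=mod*[1,sg,1]; f=lambda q:(proj(t,T(q,m))-w).ravel()
    o=least_squares(f,[.56,0,1.8],loss="soft_l1");g.append((o.cost,o.x,f(o.x).round(1)))
g.sort(key=lambda a:a[0]);print(g[0]);q=g[0][1];np.save("q.npy",q)
for p in(t,s):
    b=nets.cut_out("carrier",p)[0];ys,xs=np.nonzero(b["pixels"]);rr=cv2.minAreaRect(np.c_[xs,ys].astype(np.float32));p["c"]=rr[0];print(b["conf"],rr)
print("tri",tri([t,s],[t["c"],s["c"]]))
X=atz(t,t["c"],.044);D=X[:2]-q[:2];c,sn=np.cos(q[2]),np.sin(q[2]);cx,cy=c*D[0]+sn*D[1],-sn*D[0]+c*D[1]
print("carrier",X,"ramp",cx,cy)
st=get_state()
yaw=q[2]
for nm,x,z in(("pre",cx-.029-.011-.028,.20),("low",cx-.029-.011-.028,.037+.019),("touch",cx-.040,.056),("end",.106-.040,.083)):
    print(nm,x,T(q,[[x,0,z]])[0].round(4))
print("seat",T(q,[[.106,0,.0714]]),"yaw turn",yaw-st["orientation"][2])
from scipy.spatial.transform import Rotation as Ro
R0=Ro.from_euler("xyz",st["orientation"]).as_matrix();x=cx-.068
print("tool shift mm",(R0.T@(T(q,[[x,0,.20]])[0]-st["ee_pos"])*1000).round(1))
print("rotvec",Ro.from_matrix(R0.T@Ro.from_euler("xyz",[np.pi,0,yaw]).as_matrix()).as_rotvec())
L=[]
pts=np.r_[mod,[[.106,0,.0394],[.138,-.079,.089],[.138,.079,.089],[cx,cy-.075,.044],[cx,cy+.075,.044]]]
for p,x0,y0 in((t,200,150),(s,160,180)):
    im=p["img"][:,:,::-1].copy()
    for u in proj(p,T(q,pts)): cv2.circle(im,tuple(int(round(v)) for v in u),2,(255,0,255),1)
    L.append(cv2.resize(im[y0:y0+200,x0:x0+280],None,fx=1.5,fy=1.5))
cv2.imwrite("pics/fit2.png",np.vstack(L))
E
```

```text
(np.float64(3.9699428230796165), array([ 0.56513403, -0.01635726,  1.80343655]), array([ 0.1, -1.2, -0. ,  1.4, -0.6, -1.2,  1.5,  0.2, -0.2, -0.5, -0.2,
        1.7]))
0.83 ((408.78375244140625, 226.218017578125), (101.94815063476562, 42.88394546508789), 73.0724868774414)
0.78 ((328.535888671875, 226.9686279296875), (90.99523162841797, 37.0506591796875), 3.8654611110687256)
tri [ 0.59530558 -0.11834559  0.04484258]
carrier [ 0.59534728 -0.11852037  0.044     ] ramp -0.10637652790143848 -0.005845896581123083
pre -0.17437652790143848 [ 0.6053 -0.186   0.2   ]
low -0.17437652790143848 [ 0.6053 -0.186   0.056 ]
touch -0.14637652790143849 [ 0.5989 -0.1588  0.056 ]
end 0.066 [0.5499 0.0479 0.083 ]
seat [[0.540696   0.08678721 0.0714    ]] yaw turn -0.8803751352396672
tool shift mm [-625.2 -524.4   50.3]
rotvec [ 4.73049226e-05 -3.12326130e-05  8.80375135e-01]
```

View pics/fit2.png

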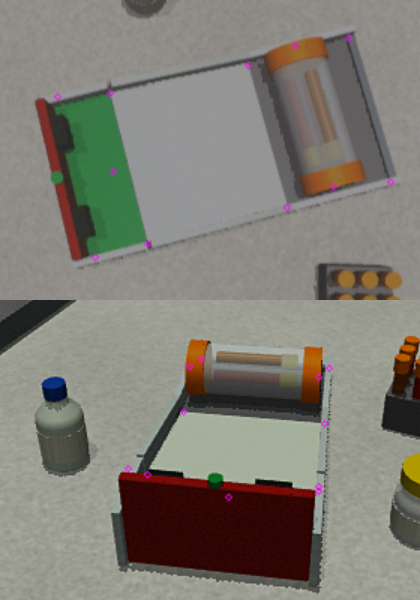

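Request:
drive_tool([
  [[-78, -65, 6, 0, 0, 0.11], [-156, -131, 12, 0, 0, 0.22], [-234, -196, 19, 0, 0, 0.33], [-312, -262, 25, 0, 0, 0.44], [-390, -328, 31, 0, 0, 0.55], [-468, -394, 37, 0, 0, 0.66], [-546, -459, 44, 0, 0, 0.77], [-625, -524, 50, 0, 0, 0.88]],
], hand=0)

```text
time: 1.9
ee_pos: [0.4375, 0.1934, 0.2262]
orientation: [3.14, -0.0, 1.8]
ft_force: [0.6, 1.1, -0.6]
finger_gap: 0.0425
finger_force: 0.0
```

Request:
drive_tool([
  [[-408, 76, 26, 0, 0, 0], [-408, 76, 26, 0, 0, 0], [-408, 76, 26, 0, 0, 0], [-408, 76, 26, 0, 0, 0], [-408, 76, 26, 0, 0, 0], [-408, 76, 26, 0, 0, 0], [-408, 76, 26, 0, 0, 0], [-408, 76, 26, 0, 0, 0]],
])

```text
time: 2.7
ee_pos: [0.5994, -0.1719, 0.2009]
orientation: [3.141, 0.0, 1.804]
ft_force: [0.8, 0.3, -0.3]
finger_gap: 0.0425
finger_force: 0.0
```

Request:
drive_tool([
  [[0, 0, 0, 0, 0, 0]],
])

```text
time: 2.8
ee_pos: [0.5997, -0.1756, 0.1997]
orientation: [-3.141, 0.002, 1.799]
ft_force: [-1.2, 0.3, -0.0]
finger_gap: 0.0427
finger_force: 0.0
```

Request:
drive_tool([
  [[-11, 5, 0, 0, 0, 0], [-12, 5, 40, 0, 0, 0], [-12, 5, 80, 0, 0, 0], [-12, 5, 120, 0, 0, 0], [-12, 5, 140, 0, 0, 0], [-12, 5, 152, 0, 0, 0], [-12, 5, 152, 0, 0, 0], [-12, 5, 152, 0, 0, 0]],
])

```text
time: 3.6
ee_pos: [0.6075, -0.1803, 0.0503]
orientation: [3.14, 0.001, 1.805]
ft_force: [0.7, 0.7, 0.6]
finger_gap: 0.043
finger_force: 0.0
```

```bash
cat > look.py <<'E'
import sys
from fit import *
q=np.load("q.npy");c,sn=np.cos(q[2]),np.sin(q[2])
def rel(X):
    D=X[:2]-q[:2];return np.round([1000*(c*D[0]+sn*D[1]),1000*(-sn*D[0]+c*D[1]),1000*X[2]],1)
st=get_state();print("t",st["time"],"tcp ramp",rel(st["ee_pos"]),"F",np.round(st["ft_force"],1),st["orientation"].round(3))
t=vision.capture("top");s=vision.capture("side")
for p in(t,s):
    b=nets.cut_out("carrier",p)
    if b:
        b=b[0];ys,xs=np.nonzero(b["pixels"]);rr=cv2.minAreaRect(np.c_[xs,ys].astype(np.float32));p["c"]=rr[0]
        print(round(b["conf"],2),np.round(rr[0]),np.round(rr[1]),round(rr[2],1))
if "c" in t and "c" in s: print("tri",rel(tri([t,s],[t["c"],s["c"]])))
if len(sys.argv)>1:
    L=[cv2.resize(p["img"][y0:y0+200,x0:x0+280,::-1],None,fx=1.5,fy=1.5) for p,x0,y0 in((t,200,150),(s,160,180))]
    cv2.imwrite(f"pics/{sys.argv[1]}.png",np.vstack(L))
E
python3 look.py a
```

```text
t 3.6 tcp ramp [-169.3   -3.4   50.3] F [0.7 0.7 0.6] [3.140e+00 1.000e-03 1.805e+00]
0.66 [296. 138.] [37. 29.] 90.0
0.93 [328. 227.] [91. 38.] 4.0
tri [ 37.8 -62.  159.7]
```

View pics/a.png

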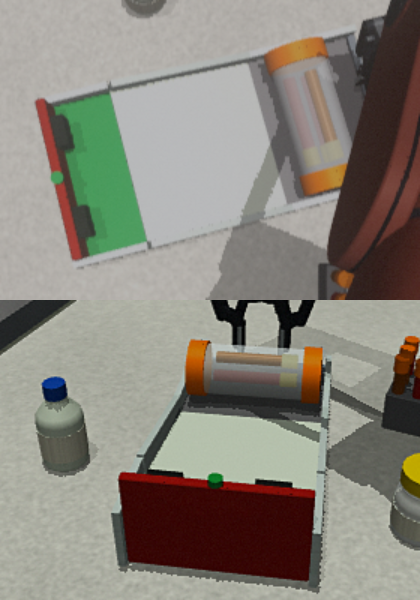

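The top crop shows the arm behind the carrier, and the side crop shows both fingers just downhill of it, around crop (240–295, 330). The rings are still on the apron. Starting the slow push.

Request:
drive_tool([
  [[3, 0, 0, 0, 0, 0], [6, 0, 0, 0, 0, 0], [9, 0, 0, 0, 0, 0], [12, 0, 0, 0, 0, 0], [15, 0, 0, 0, 0, 0], [18, 0, 0, 0, 0, 0], [21, 0, 0, 0, 0, 0], [24, 0, 0, 0, 0, 0]],
])

```text
time: 4.6
ee_pos: [0.6008, -0.1567, 0.0489]
orientation: [3.142, 0.0, 1.804]
ft_force: [-0.6, -0.3, 0.2]
finger_gap: 0.0428
finger_force: 0.0
```

Request:
drive_tool([
  [[3, 0, 0, 0, 0, 0], [6, 0, 0, 0, 0, 0], [9, 0, 0, 0, 0, 0], [12, 0, 0, 0, 0, 0], [15, 0, 0, 0, 0, 0], [18, 0, 0, 0, 0, 0], [21, 0, 0, 0, 0, 0], [24, 0, 0, 0, 0, 0]],
])

```text
time: 5.4
ee_pos: [0.5952, -0.1334, 0.0489]
orientation: [-3.142, -0.0, 1.804]
ft_force: [1.0, 1.1, -0.4]
finger_gap: 0.0429
finger_force: 0.0
```

```bash
python3 look.py
```

```text
t 5.4 tcp ramp [-120.8   -2.3   48.9] F [ 1.   1.1 -0.4] [-3.142 -0.     1.804]
0.82 [390. 225.] [92. 40.] 74.1
0.95 [327. 236.] [94. 38.] 3.7
tri [-79.6  -9.9  44. ]
```

Request:
drive_tool([
  [[3, 0, 0, 0, 0, 0], [6, 0, 0, 0, 0, 0], [9, 0, 0, 0, 0, 0], [12, 0, 0, 0, 0, 0], [15, 0, 0, 0, 0, 0], [18, 0, 0, 0, 0, 0], [21, 0, -1, 0, 0, 0], [24, 0, -1.6, 0, 0, 0]],
])

```text
time: 6.4
ee_pos: [0.5899, -0.1103, 0.0508]
orientation: [3.141, 0.001, 1.804]
ft_force: [-0.2, -0.9, 0.6]
finger_gap: 0.0426
finger_force: 0.7
```

Request:
drive_tool([
  [[3, 0, -0.6, 0, 0, 0], [6, 0, -1.2, 0, 0, 0], [9, 0, -1.8, 0, 0, 0], [12, 0, -2.4, 0, 0, 0], [15, 0, -3, 0, 0, 0], [18, 0, -3.6, 0, 0, 0], [21, 0, -4.2, 0, 0, 0], [24, 0, -4.8, 0, 0, 0]],
])

```text
time: 7.2
ee_pos: [0.5842, -0.0866, 0.0554]
orientation: [-3.142, 0.0, 1.804]
ft_force: [-0.7, -2.1, 0.1]
finger_gap: 0.0427
finger_force: 0.7
```

```bash
python3 look.py
```

```text
t 7.2 tcp ramp [-72.8  -2.3  55.4] F [-0.7 -2.1  0.1] [-3.142  0.     1.804]
0.79 [363. 238.] [104.  39.] 70.9
0.86 [323. 248.] [100.  41.] 4.9
tri [-32.3  -4.7  49.6]
```

Request:
drive_tool([
  [[3, 0, -0.6, 0, 0, 0], [6, 0, -1.2, 0, 0, 0], [9, 0, -1.8, 0, 0, 0], [12, 0, -2.4, 0, 0, 0], [15, 0, -3, 0, 0, 0], [18, 0, -3.6, 0, 0, 0], [21, 0, -4.2, 0, 0, 0], [24, 0, -4.8, 0, 0, 0]],
])

```text
time: 8.2
ee_pos: [0.5786, -0.0633, 0.0602]
orientation: [3.142, 0.0, 1.804]
ft_force: [-0.3, -1.2, 0.8]
finger_gap: 0.0427
finger_force: 0.7
```

Request:
drive_tool([
  [[3, 0, -0.6, 0, 0, 0], [6, 0, -1.2, 0, 0, 0], [9, 0, -1.8, 0, 0, 0], [12, 0, -2.4, 0, 0, 0], [15, 0, -3, 0, 0, 0], [18, 0, -3.6, 0, 0, 0], [21, 0, -4.2, 0, 0, 0], [24, 0, -4.8, 0, 0, 0]],
])

```text
time: 9.0
ee_pos: [0.5731, -0.04, 0.065]
orientation: [3.142, 0.0, 1.804]
ft_force: [-0.6, -0.8, 0.4]
finger_gap: 0.0429
finger_force: 0.7
```

Request:
drive_tool([
  [[3, 0, -0.6, 0, 0, 0], [6, 0, -1.2, 0, 0, 0], [9, 0, -1.8, 0, 0, 0], [12, 0, -2.4, 0, 0, 0], [15, 0, -3, 0, 0, 0], [18, 0, -3.6, 0, 0, 0], [21, 0, -4.2, 0, 0, 0], [24, 0, -4.8, 0, 0, 0]],
])

```text
time: 9.8
ee_pos: [0.5675, -0.0166, 0.0698]
orientation: [-3.142, -0.0, 1.804]
ft_force: [-0.1, -0.8, 0.6]
finger_gap: 0.0428
finger_force: 0.7
```

```bash
python3 look.py b
```

```text
t 9.8 tcp ramp [-0.8 -2.3 69.8] F [-0.1 -0.8  0.6] [-3.142 -0.     1.804]
0.81 [323. 269.] [64. 45.] 76.0
0.84 [316. 267.] [110.  45.] 4.3
tri [39.7 11.7 65.3]
```

View pics/b.png

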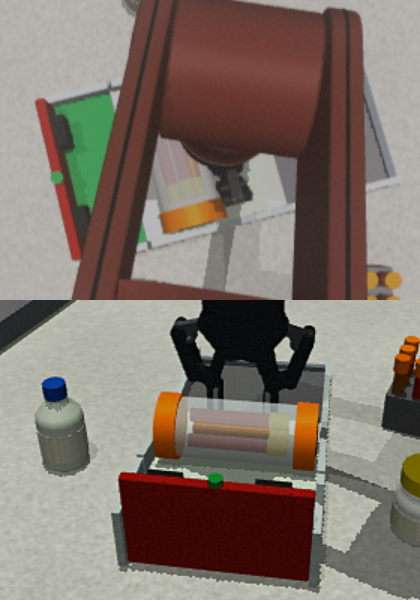

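The carrier is mid-slope, square between the guides and held by both fingers, with its rings at side crop (168, 425) and (307, 435). Continuing up to the crest.

Request:
drive_tool([
  [[3, 0, -0.6, 0, 0, 0], [6, 0, -1.2, 0, 0, 0], [9, 0, -1.8, 0, 0, 0], [12, 0, -2.4, 0, 0, 0], [15, 0, -3, 0, 0, 0], [18, 0, -3.6, 0, 0, 0], [21, 0, -4.2, 0, 0, 0], [24, 0, -4.8, 0, 0, 0]],
])

```text
time: 10.8
ee_pos: [0.562, 0.0068, 0.0746]
orientation: [3.142, 0.0, 1.804]
ft_force: [0.2, -0.8, 0.7]
finger_gap: 0.0424
finger_force: 0.7
```

Request:
drive_tool([
  [[2, 0, -0.4, 0, 0, 0], [4, 0, -0.8, 0, 0, 0], [6, 0, -1.2, 0, 0, 0], [8, 0, -1.6, 0, 0, 0], [10, 0, -2, 0, 0, 0], [12, 0, -2.4, 0, 0, 0], [14, 0, -2.8, 0, 0, 0], [16, 0, -3.2, 0, 0, 0]],
])

```text
time: 11.6
ee_pos: [0.5583, 0.0222, 0.0777]
orientation: [-3.142, -0.0, 1.804]
ft_force: [0.8, -1.4, -0.1]
finger_gap: 0.0429
finger_force: 0.7
```

Request:
drive_tool([
  [[1.5, 0, -0.3, 0, 0, 0], [3, 0, -0.6, 0, 0, 0], [4.5, 0, -0.9, 0, 0, 0], [6, 0, -1.2, 0, 0, 0], [7.5, 0, -1.5, 0, 0, 0], [9, 0, -1.8, 0, 0, 0], [10.5, 0, -2, 0, 0, 0], [12, 0, -2, 0, 0, 0]],
])

```text
time: 12.4
ee_pos: [0.5555, 0.034, 0.0797]
orientation: [-3.142, -0.0, 1.804]
ft_force: [-0.8, -0.3, 0.5]
finger_gap: 0.0428
finger_force: 0.0
```

```bash
python3 look.py
```

```text
t 12.4 tcp ramp [51.2 -2.2 79.7] F [-0.8 -0.3  0.5] [-3.142 -0.     1.804]
0.58 [289. 284.] [53. 44.] 79.8
0.83 [311. 282.] [119.  40.] 4.4
tri [93.4 16.8 80.2]
```

Request:
drive_tool([
  [[1.5, 0, 0, 0, 0, 0], [3, 0, 0, 0, 0, 0], [4.5, 0, 0, 0, 0, 0], [6, 0, 0, 0, 0, 0], [7.5, 0, 0, 0, 0, 0], [9, 0, 0, 0, 0, 0], [10, 0, 0, 0, 0, 0], [10, 0, 0, 0, 0, 0]],
])

```text
time: 13.4
ee_pos: [0.5532, 0.0436, 0.0797]
orientation: [-3.142, -0.0, 1.804]
ft_force: [-0.6, -0.4, -0.4]
finger_gap: 0.0421
finger_force: 0.0
```

```bash
python3 look.py c
```

```text
t 13.4 tcp ramp [61.1 -2.2 79.7] F [-0.6 -0.4 -0.4] [-3.142 -0.     1.804]
0.71 [280. 287.] [53. 43.] 79.3
```

View pics/c.png

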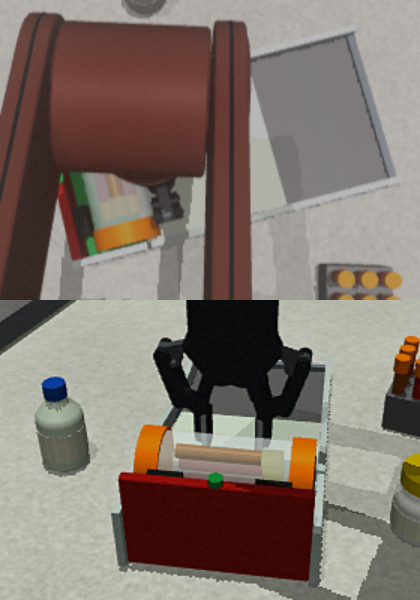

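The carrier lies behind the stop, with its rings just above the red plate at side crop (155, 450) and (303, 460), and no force shows on the fingers. I'll back off slowly and check that it stays.

Request:
drive_tool([
  [[-2, 0, 0, 0, 0, 0], [-4, 0, 0, 0, 0, 0], [-6, 0, 0, 0, 0, 0], [-8, 0, 0, 0, 0, 0], [-10, 0, 0, 0, 0, 0], [-12, 0, 0, 0, 0, 0], [-14, 0, 0, 0, 0, 0], [-14, 0, 0, 0, 0, 0]],
])

```text
time: 14.4
ee_pos: [0.5566, 0.0296, 0.0797]
orientation: [3.142, 0.0, 1.804]
ft_force: [0.2, 0.0, 0.2]
finger_gap: 0.0431
finger_force: 0.0
```

```bash
python3 look.py d
```

```text
t 14.4 tcp ramp [46.7 -2.3 79.7] F [0.2 0.  0.2] [3.142 0.    1.804]
0.97 [280. 284.] [59. 44.] 79.6
0.84 [310. 284.] [121.  33.] 4.4
tri [105.3  15.8  84.9]
```

View pics/d.png

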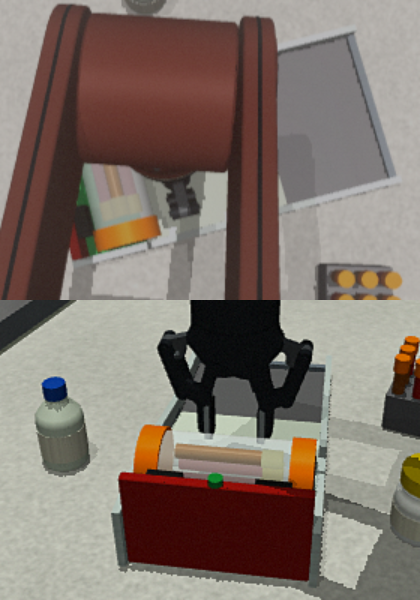

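The carrier stayed in the same pixels while the fingers backed away, so it is seated. Next I move back and up, clear of everything.

Request:
drive_tool([
  [[-15, 0, -5, 0, 0, 0], [-25, 0, -25, 0, 0, 0], [-30, 0, -55, 0, 0, 0], [-35, 0, -90, 0, 0, 0], [-70, 0, -125, 0, 0, 0], [-110, 0, -150, 0, 0, 0], [-150, 0, -150, 0, 0, 0], [-180, 0, -150, 0, 0, 0]],
])

```text
time: 15.4
ee_pos: [0.5991, -0.1489, 0.2321]
orientation: [3.139, 0.003, 1.803]
ft_force: [0.4, 0.5, -0.6]
finger_gap: 0.0427
finger_force: 0.0
```

Request:
drive_tool([
  [[-30, 0, 0, 0, 0, 0], [-60, 0, 0, 0, 0, 0], [-60, 0, 0, 0, 0, 0], [-60, 0, 0, 0, 0, 0]],
])

```text
time: 15.8
ee_pos: [0.6116, -0.2049, 0.2297]
orientation: [-3.141, -0.0, 1.802]
ft_force: [-0.8, 0.5, -0.5]
finger_gap: 0.0429
finger_force: 0.0
```

```bash
python3 look.py e
```

```text
t 15.8 tcp ramp [-194.2   -1.8  229.7] F [-0.8  0.5 -0.5] [-3.141 -0.     1.802]
0.76 [273. 260.] [107.  44.] 75.8
0.83 [310. 284.] [122.  35.] 5.4
tri [104.9  -2.2  84. ]
```

View pics/e.png

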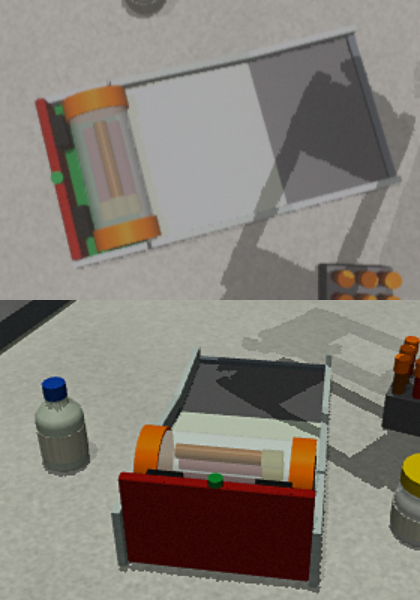

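Both views show the carrier lying square in the green seat against the buffers (top crop 112, 165). Its measured ramp x is 105 mm against a nominal 106, and the rack, jar and bottle are unmoved.

```bash
python3 -c "
from plant import workorder
print(workorder.close_job())"
```

```text
the job is handed in; nothing more can be done
None
```

The carrier was pushed slowly up the ramp and rests in the green seat against the stop; the rack, jar and bottle were not touched, and the job was handed in at about 16 s (limit 48 s), with no verdict returned.

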